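# Switch on and zero the kitchen scale

## Robot

A 6-joint arm with a two-finger parallel gripper is mounted at the origin on a cart in front of the work surface, level with it; the furniture and walls round the work are solid. World frame = base frame: x ahead of the robot, y to its left, z up, the work surface at z = 0. Lengths are in m, angles in rad, forces in N, time in s.
With the tool pointing down it reaches from about 0.275 to 0.725 m from the base axis. Payload 5.6 kg.
Tool frame: the origin (TCP) lies on the mounting face of the last link; the fingertips stand robot.tips_ahead ahead of it and the grasp point (between the pads) lies 155 mm ahead of it (robot.tips_ahead is the distance from the TCP to the fingertips, in m); z points along the fingers, y is the line along which they close (so a half turn about z gives the same grasp; the last joint's range is limited). The gripper opens to 85 mm and grips with 20 to 120 N. Pads are 22 mm wide; open, the fingers measure 114 mm over their backs; the gripper's body (76 mm by 85 mm) begins 54 mm behind the grasp point. The pads swing forward as they close: fully open they stand 13 mm farther back than shut.
Start: joints at [-1.016, 0.255, 0.108, 0, -1.424, -0.285], TCP at [0.147, -0.53, 0.405] pointing down, gripper open.
Joint ranges: [-2.95, 2.95], [-1.21, 1.97], [-1.09, 1.5], [-2.87, 1.71], [-2.94, -0.07], [-3.05, 3.05]. Speed limits (rad/s): [2.57, 2.57, 3.14, 3.14, 3.14, 3.14].

## Interface

Orientations are given as [roll, pitch, yaw] about the fixed x, y, z axes, in that order (R = Rz(yaw) Ry(pitch) Rx(roll)).
In Python, from station import sensors, read_camera, calibration, order, robot gives the robot as it stands.
- The arm moves only by the tool servo_tool, never from a script. Its argument "increments" is a list that holds one entry, the list of rows, each a list of 7 numbers: the shift along the world's x, y, z in mm, then the turn, a rotation vector about the world's x, y, z in degrees, then the closure, from -1 (fully open) to 1 (shut). A call has exactly 8 rows; each row shifts and turns the commanded pose from where the row before left it; what a row does not reach is not made up. A row lasts 1/8 s, in which the tool goes at most 62.5 mm and 10.7 degrees, less where a joint would pass 70% of its speed; a pose out of reach is approached as far as the arm can. A call is refused whole if a number of a shift passes 62.5 or a number of a turn 10.7, either way. A call with a gripper value outside its range is refused whole. The fingers move at their own pace and stop on an object; "squeeze" is the grip in N (left out, the last holds). Time passes only in rows, so rows that do not move let the fingers close, or fill a call up. It gives the time, the measured TCP pose, the force, the opening and the grip force at its end, in the units of the state.
- sensors.sense(): the state, without advancing time (a new reading comes with each control period).
- read_camera(name): name is "scene" or "side" or "wrist"; returns the picture (384x512x3 uint8, red, green, blue); there is no depth.
- calibration(name): a dict with "vertical_fov" (degrees; the focal length in pixels is half the picture's height over the tangent of half this angle, whatever the lens; pixels are square), "cx", "cy" (the principal point, pixels), "view" (4x4, takes a point from world to camera coordinates); the wrist camera has in their place "T_tool_cam" (4x4, takes a point from camera to tool coordinates, whose origin is the TCP and whose axes are the flange's). Camera axes: x right, y up, looking along -z (the intrinsics and any distortion apply to the point x, -y, -z); pixel columns grow to the right and rows downward; lengths in m; the calibration is good to about 2 mm. A picture is of the moment at which its call begins: read the wrist's pose just before it. calibration takes no time and is no camera call.
- order.sign_off(): hands the job in; it is judged then, once.
The state is a dict: "time": time; "joint_pos": joint angles; "dq": joint speeds; "effort": joint torques, N m; "tool_pos": TCP position; "tcp_rot": TCP orientation; "contact_force": force on the tool from outside, world axes, zero at the start; "ft_torque": the same for the moment, N m; "grip_width": finger opening in m; "grip_force": force on a finger pad.
Only numpy, scipy, OpenCV 4.12 (cv2) and the standard library are available. Lean on these libraries where they do the work, as an engineer would, in place of code of your own. Each camera call takes 0.05 s, during which the arm holds its last target. There are 200 camera calls.

## Task

Get the kitchen scale ready for weighing into the glass that stands on it: tip its rocker switch on by pressing the far half (the half towards the weighing plate) fully down, then push the long bar key all the way in so that it stays down, and last press the large round key fully down and let it come up again. Work strictly in that order, leave the small round key unpressed, and leave the glass on the plate and the things beside the scale where they are.

Things in the scene. Friction and masses are not known exactly. Their poses are not given: they have to be found in the camera images.
- scale: White kitchen bench scale, 240 (x) by 250 (y) mm, deck 40 mm above the worktop, fixed. Origin: centre of its underside; x points from the key row (robot's side) to the weighing plate, y left along the row. Row: 88 mm from the origin towards the robot, four switches 58 mm apart in any order, each on a black 50 x 50 x 3 mm plate. Behind it a low dark display (top 45 mm above the worktop).
- rocker_far (a point): Middle of the upper face of the rocker's far half, 16 mm from its hinge towards the weighing plate; moves with it: 58 mm above the worktop when off, 52 mm when on. The grey rocker is V-shaped, 48 mm (scale x) by 26 mm (scale y), hinged in the middle, 52 mm above the worktop. The far half bears a short light bar, the near half a round light dot.
- rocker (a joint): Angle of the rocker switch, rad: 0 off (near half level, far half raised 8 mm at its end), 0.36 fully on (far half level, near half raised). It stays where it is left; pressing the far half near its middle or end takes about 3 to 5 N.
- bar_key_top (a point): Centre of the top of the long grey bar key, 18 mm (scale x) by 44 mm (scale y), flat top 53 mm above the worktop when up.
- bar_key (a joint): Travel of the bar key, m: 0 up, 0.007 fully in (straight down). It takes about 3 N and stays where it is pushed; it does not spring back.
- round_key_top (a point): Centre of the flat top of the large round grey key, 32 mm in diameter, 53 mm above the worktop when up.
- round_key (a joint): Travel of the large round key, m: 0 up, 0.006 fully down (straight down). Spring key: 2 N to start, 5 N at the bottom; it comes up by itself when released.
- small_key_top (a point): Centre of the flat top of the small round grey key, 18 mm in diameter, 53 mm above the worktop when up; the same spring as the large one. Not to be pressed.
- small_key (a joint): Travel of the small round key, m: 0 up, 0.006 fully down.
- tumbler: Small clear glass, 48 mm in diameter, 61 mm high, loose, standing on the weighing plate; origin at the centre of its underside.
- jam_jar: Jam jar, 65 mm in diameter, 94 mm high, loose, standing left of the scale; origin at the centre of its underside.
- salt_shaker: Glass salt shaker, 44 mm in diameter, 90 mm high, loose, standing right of the scale; origin at the centre of its underside.
- teaspoon_a: Steel teaspoon, 130 by 26 by 11 mm, loose, lying right of the key row; origin at its middle, underside.
- plate_center (a point): Centre of the top of the steel weighing plate, 116 mm (scale x) by 222 mm (scale y), 56 mm above the worktop.

How it is judged:
On the way, in this order (a step that is already met when the one before it is completed fails the run):
1. the rocker switch is tipped on (angle over 0.30 rad) (value of joint rocker above 0.3 rad), for 0.1 s.
2. the long bar key is pushed in (over 5.5 mm of 7) (value of joint bar_key above 0.0055 m), for 0.1 s.
3. the large round key is pressed down (over 4.5 mm of 6) (value of joint round_key above 0.0045 m), for 0.1 s.
At the end, for the whole second after the job is handed in: The rocker is on (over 0.30 rad), the bar key is in (over 5.5 mm), both round keys are up again (under 1.5 mm), the glass stands upright and at rest on the plate within 20 mm of where it was, and jar, shaker and spoon are within 30 mm of where they were (value of joint rocker above 0.3 rad and value of joint bar_key above 0.0055 m and value of joint each of round_key, small_key below 0.0015 m and angle between tumbler's own z axis and vertical below 0.1 rad and z of tumbler in the frame of scale between 0.052 and 0.06 m and linear speed of tumbler below 0.02 m/s and not (distance of tumbler from where it was at the start of the episode above 0.02 m) and not (distance of jam_jar from where it was at the start of the episode above 0.03 m) and not (distance of salt_shaker from where it was at the start of the episode above 0.03 m) and not (distance of teaspoon_a from where it was at the start of the episode above 0.03 m)); the robot touches nothing.
It fails at once if the bar key is pushed (over 3 mm) while the rocker is not on (value of joint bar_key above 0.003 m and value of joint rocker below 0.28 rad).
It fails at once if the large round key is pressed (over 3 mm) before the rocker is on and the bar key is in (value of joint round_key above 0.003 m and (value of joint rocker below 0.28 rad or value of joint bar_key below 0.005 m)).
It fails at once if the small round key is pressed (over 3 mm) (value of joint small_key above 0.003 m).
It fails at once if the glass is lifted, tipped or shoved (over 20 mm) (distance of tumbler from where it was at the start of the episode above 0.02 m or angle between tumbler's own z axis and vertical above 0.3 rad).
It fails at once if the jar, the shaker or the spoon is lifted or shoved (over 30 mm) (distance of any of jam_jar, salt_shaker, teaspoon_a from where it was at the start of the episode above 0.03 m).
It also fails if it takes over 38 s, if anything falls off the work surface, if the arm or the gripper's body presses on something with over 40 N, if the wrist force passes 120 N, or if a joint passes its speed limit or range.

## Working session

There is one attempt and no reset: what is moved stays moved. The work goes in short steps, Python scripts to look and compute and a tool call to move; the robot and the scene stay as the last step left them, time stands still between calls to the robot, and variables do not carry over. Pictures are saved under pics/ and viewed, at most 10 in all, crops included, and the job is handed in when it is done.

Besides the shell and the picture viewer there is one more tool, called after "Request:" as name([rows], argument=value, ...), one row to a line, values as JSON. servo_tool: Moves the arm, as the interface text tells. Its arguments: {"type":"object","properties":{"increments":{"type":"array","items":{"type":"array","items":{"type":"array","items":{"type":"number"}}}},"squeeze":{"type":"number"}},"required":["increments"]}

```bash
ls; mkdir -p pics; python3 - <<'E'
from station import sensors, read_camera, calibration, order, robot
import cv2,numpy as np
s=sensors.sense();print(s)
print(robot.tips_ahead)
a=[read_camera(n) for n in("scene","side")]
for n,i in zip(("scene","side"),a):
    cv2.imwrite(f"pics/{n}0.png",cv2.cvtColor(i,cv2.COLOR_RGB2BGR));print(n,calibration(n))
print(calibration("wrist"))
E
```

```text
pics
{'time': 0.0, 'joint_pos': array([-1.01640672e+00,  2.55738732e-01,  1.06988623e-01, -4.91565401e-04,
       -1.42390546e+00, -2.84603286e-01]), 'dq': array([-0.00150741,  0.0001551 ,  0.00038245,  0.00024044,  0.00084877,
       -0.0014237 ]), 'effort': array([ 2.66912266e-04, -3.86634958e+01,  2.37939602e+01,  5.36509037e+00,
       -6.01634631e-03, -3.05637354e-05]), 'tool_pos': array([ 0.14661283, -0.52991778,  0.40379098]), 'tcp_rot': array([ 3.13967169e+00, -5.54561022e-05, -2.87187868e+00]), 'contact_force': array([ 0.31847015,  0.69341973, -0.3197525 ]), 'ft_torque': array([ 0.07939562, -0.01275923,  0.00967226]), 'grip_force': 0.0, 'grip_width': 0.08556985676278502}
0.1734
scene {'vertical_fov': 51.50707381762067, 'cx': 255.47432133964534, 'cy': 190.9568524592321, 'view': array([[-6.54766433e-01, -7.55830996e-01, -6.51756175e-04,
         3.87765641e-01],
       [ 5.02955158e-01, -4.36346776e-01,  7.46081497e-01,
        -3.13085447e-01],
       [-5.64195913e-01,  4.88181316e-01,  6.65854319e-01,
        -7.76165534e-01],
       [ 0.00000000e+00,  0.00000000e+00,  0.00000000e+00,
         1.00000000e+00]])}
side {'vertical_fov': 48.162337035320284, 'cx': 253.46578178676293, 'cy': 189.49792131823372, 'view': array([[-0.64414103, -0.76489955,  0.00331745,  0.37289952],
       [ 0.59111879, -0.49503402,  0.63680444, -0.33900791],
       [-0.48544918,  0.41215288,  0.77101822, -0.70558827],
       [ 0.        ,  0.        ,  0.        ,  1.        ]])}
{'vertical_fov': 66.62511176580023, 'cx': 255.76963045763569, 'cy': 194.2781428487082, 'T_tool_cam': array([[ 5.07774801e-05,  9.51885553e-01,  3.06453735e-01,
         7.79105975e-02],
       [ 9.99999994e-01, -7.85717339e-05,  7.83603390e-05,
         5.77131995e-04],
       [ 9.86686759e-05,  3.06453729e-01, -9.51885551e-01,
         3.10318117e-02],
       [ 0.00000000e+00,  0.00000000e+00,  0.00000000e+00,
         1.00000000e+00]])}
```

View pics/scene0.png

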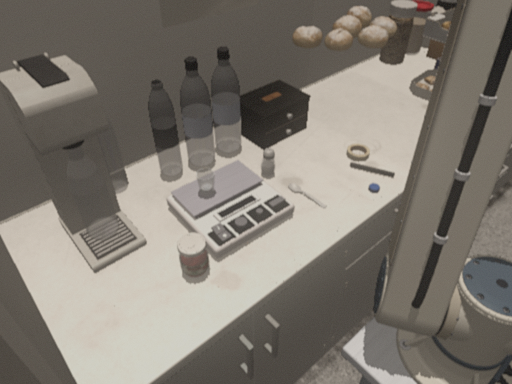

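View pics/side0.png

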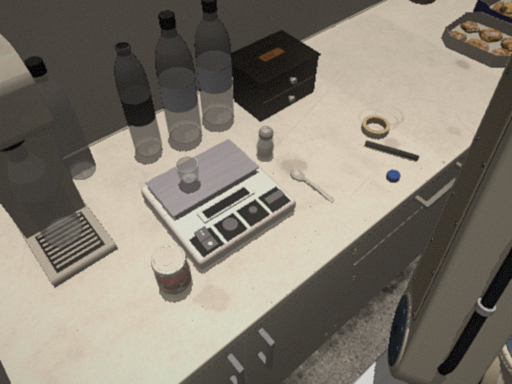

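The side view shows the scale at about (220,205), with four black plates at about (205,238), (230,225), (252,210) and (275,198). I'll zoom in and measure the plates.

```bash
cat > h.py <<'E'
import numpy as np,cv2
from station import sensors, read_camera, calibration, order, robot
from scipy.spatial.transform import Rotation as R
def ray(c,u,v,T):
    f=192/np.tan(np.radians(c["vertical_fov"]/2))
    d=np.array([(u-c["cx"])/f,-(v-c["cy"])/f,-1])
    return T[:3,3],T[:3,:3]@d
def plane(c,u,v,z,T):
    o,d=ray(c,u,v,T); return o+d*(z-o[2])/d[2]
def wristT(s):
    T=np.eye(4);T[:3,:3]=R.from_euler("xyz",s["tcp_rot"]).as_matrix();T[:3,3]=s["tool_pos"]
    return T@calibration("wrist")["T_tool_cam"]
E
python3 - <<'E'
from h import *
for n,(x0,y0,x1,y1) in dict(scene=(195,185,300,255),side=(180,180,305,260)).items():
    c=calibration(n);T=np.linalg.inv(c["view"]);im=cv2.imread(f"pics/{n}0.png")
    g=cv2.cvtColor(im,cv2.COLOR_BGR2GRAY)
    m=(g<70).astype(np.uint8);k=np.zeros_like(m);k[y0:y1,x0:x1]=m[y0:y1,x0:x1]
    cs,_=cv2.findContours(k,0,2)
    for q in cs:
        if cv2.contourArea(q)>60:
            r=cv2.minAreaRect(q); print(n,r, plane(c,*r[0],.043,T).round(4))
    if n=="side": cv2.imwrite("pics/crop.png",cv2.resize(im[130:275,130:305],None,fx=4,fy=4,interpolation=2))
E
```

```text
scene ((236.5138397216797, 206.02597045898438), (3.5882349014282227, 36.64706039428711), 61.927513122558594) [0.5611 0.0912 0.043 ]
side ((206.20733642578125, 241.63417053222656), (22.48902130126953, 22.957544326782227), 51.34019470214844) [0.5067 0.1823 0.043 ]
side ((230.009765625, 226.78782653808594), (20.001523971557617, 24.3475341796875), 57.094757080078125) [0.5045 0.1247 0.043 ]
side ((252.88461303710938, 212.57691955566406), (19.691856384277344, 23.020061492919922), 56.3099365234375) [0.5021 0.0665 0.043 ]
side ((274.0000305175781, 199.00001525878906), (22.62741470336914, 18.384777069091797), 45.0) [0.5007 0.0091 0.043 ]
side ((225.54409790039062, 202.07351684570312), (6.859943389892578, 48.877098083496094), 59.03623962402344) [0.5602 0.093  0.043 ]
side ((210.41966247558594, 197.0051727294922), (2.735301971435547, 71.69364929199219), 59.74356460571289) [0.5916 0.1093 0.043 ]
```

View pics/crop.png

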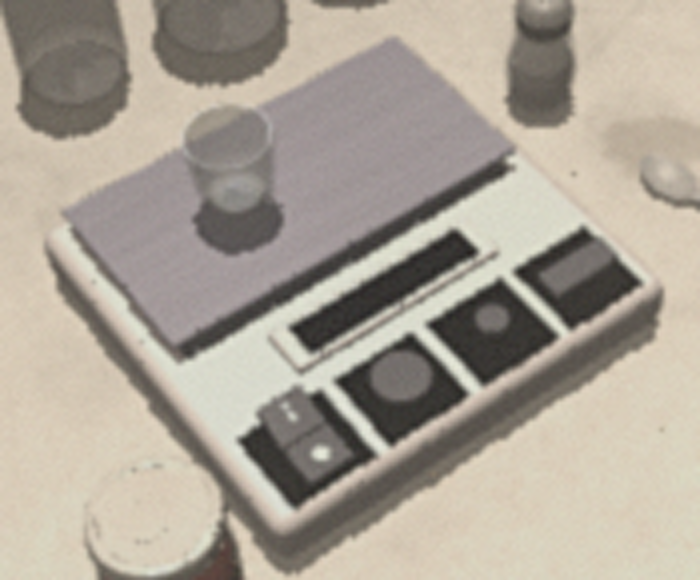

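The row is clear in the crop. From left to right it is rocker (y≈0.182), large round key (0.125), small round key (0.067) and bar key (0.009). The rocker has its bar mark on the far half. I'm moving above the row with the fingers shut.

Request:
servo_tool([
  [[20, 39.5, -3, 0, 0, -1.1, 1], [20, 39.5, -3, 0, 0, -1.1, 1], [20, 39.5, -3, 0, 0, -1.1, 1], [20, 39.5, -3, 0, 0, -1.1, 1], [20, 39.5, -3, 0, 0, -1.1, 1], [20, 39.5, -3, 0, 0, -1.1, 1], [20, 39.5, -3, 0, 0, -1.1, 1], [20, 39.5, -3, 0, 0, -1.1, 1]],
])

```text
time: 1.1
tool_pos: [0.3068, -0.2127, 0.3804]
tcp_rot: [3.141, -0.0, -3.026]
contact_force: [1.1, -0.3, 1.0]
grip_width: 0.0002
grip_force: 0.0
```

Request:
servo_tool([
  [[20, 39.5, -3, 0, 0, -1.1, 1], [20, 39.5, -3, 0, 0, -1.1, 1], [20, 39.5, -3, 0, 0, -1.1, 1], [20, 39.5, -3, 0, 0, -1.1, 1], [20, 39.5, -3, 0, 0, -1.1, 1], [20, 39.5, -3, 0, 0, -1.1, 1], [20, 39.5, -3, 0, 0, -1.1, 1], [0, 0, 0, 0, 0, 0, 1]],
])

```text
time: 2.1
tool_pos: [0.4473, 0.0645, 0.3586]
tcp_rot: [-3.141, -0.002, 3.126]
contact_force: [-0.5, 0.2, 0.9]
grip_width: 0.0003
grip_force: 0.0
```

```bash
python3 - <<'E'
from h import *
s=sensors.sense();im=read_camera("wrist")
print(s["time"],s["tool_pos"],s["tcp_rot"],s["contact_force"],s["joint_pos"])
np.savez("w0.npz",T=wristT(s))
cv2.imwrite("pics/w0.png",cv2.cvtColor(im,cv2.COLOR_RGB2BGR))
E
```

```text
2.1 [0.4473458  0.06446945 0.35860194] [-3.14101083e+00 -1.90676205e-03  3.12589268e+00] [-0.48467124  0.15410792  0.88887703] [ 4.91581811e-01  8.21163603e-02 -2.21371822e-01 -4.37496354e-04
 -1.26925746e+00 -2.07794721e+00]
```

View pics/w0.png

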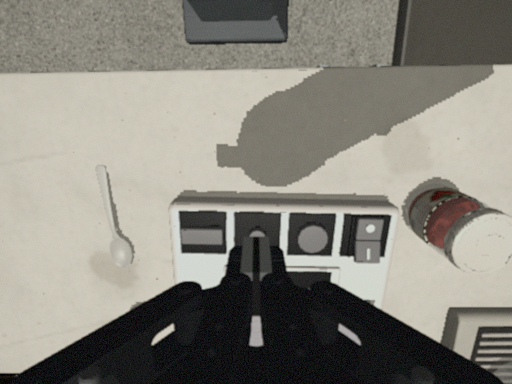

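The wrist view shows bar (203,237), small key (257,237, behind the fingers), large round (313,238), rocker (369,238; far bar mark at (368,253), dot at (370,229)). I'll measure the key tops by mask.

```bash
python3 - <<'E'
from h import *
c=calibration("wrist");T=np.load("w0.npz")["T"];im=cv2.imread("pics/w0.png");g=cv2.cvtColor(im,cv2.COLOR_BGR2GRAY)
print(g[238,300:330:6],g[236,180:230:6],g[225:265:4,362])
def blob(x0,y0,x1,y1,lo,hi):
    k=np.zeros_like(g);k[y0:y1,x0:x1]=cv2.inRange(g[y0:y1,x0:x1],lo,hi)
    cs,_=cv2.findContours(k,0,2);q=max(cs,key=cv2.contourArea);return cv2.boundingRect(q),cv2.minAreaRect(q)
for n,b,z,lo,hi in [("round",(292,216,334,252),.053,48,150),("bar",(184,214,223,251),.053,48,150),("rocker",(354,217,383,265),.054,48,255)]:
    bb,r=blob(*b,lo,hi);print(n,bb,r,plane(c,*r[0],z,T).round(4))
for n,p,z in[("dot",(370,229),.052),("hinge",(368.5,241),.052),("farbar",(368,253.5),.058)]:print(n,plane(c,*p,z,T).round(4))
# deck corners front edge
for p in [(172,205),(397,207)]:print(plane(c,*p,.04,T).round(4))
# two-view check of keys in side image
c=calibration("side");T=np.linalg.inv(c["view"])
for n,p,z in[("round",(400,375),.053),("bar",(577,264),.053),("dot",(321,453),.052),("farbar",(290,410),.058),("glass",(235,190),.058)]:
    print("side",n,plane(c,130+p[0]/4,130+p[1]/4,z,T).round(4))
E
```

```text
[134 133 131 133 129] [134 129 128 130 130 135 133  85 215] [134 129 131 129 101 123 126 126 131 106]
round (292, 216, 42, 36) ((312.5, 233.5), (35.0, 41.0), 90.0) [0.5004 0.1227 0.053 ]
bar (184, 227, 39, 20) ((203.0, 236.5), (19.0, 38.0), 90.0) [0.5021 0.0095 0.053 ]
rocker (354, 218, 29, 47) ((368.0, 241.0), (46.0, 28.0), 90.0) [0.5094 0.1804 0.054 ]
dot [0.4967 0.1819 0.052 ]
hinge [0.5104 0.1817 0.052 ]
farbar [0.5217 0.1801 0.058 ]
[ 0.4717 -0.0231  0.04  ]
[0.4775 0.2126 0.04  ]
side round [0.5046 0.1241 0.053 ]
side bar [0.5007 0.0089 0.053 ]
side dot [0.4936 0.1813 0.052 ]
side farbar [0.5198 0.1801 0.058 ]
side glass [0.6549 0.1193 0.058 ]
```

Request:
servo_tool([
  [[15, 23, 0, 0, 0, 0, 1], [15, 23, 0, 0, 0, 0, 1], [15, 23, -15, 0, 0, 0, 1], [16, 23, -20, 0, 0, 0, 1], [16, 23, -25, 0, 0, 0, 1], [0, 0, -25, 0, 0, 0, 1], [0, 0, -15, 0, 0, 0, 1], [0, 0, 0, 0, 0, 0, 1]],
])

```text
time: 3.15
tool_pos: [0.5232, 0.1765, 0.259]
tcp_rot: [-3.14, -0.002, 3.123]
contact_force: [0.4, 0.3, -0.1]
grip_width: 0.0004
grip_force: 0.0
```

```bash
python3 - <<'E'
from h import *
s=sensors.sense();print(robot.tips_ahead,s["time"],s["tool_pos"],s["contact_force"])
a=[cv2.cvtColor(read_camera(n),cv2.COLOR_RGB2BGR) for n in("side","wrist")]
cv2.imwrite("pics/s1.png",np.hstack([cv2.resize(a[0][140:270,130:300],(400,306)),cv2.resize(a[1],(400,306))]))
E
```

```text
0.1734 3.15 [0.52320239 0.17650935 0.25904783] [ 0.37136675  0.34038596 -0.0635871 ]
```

View pics/s1.png

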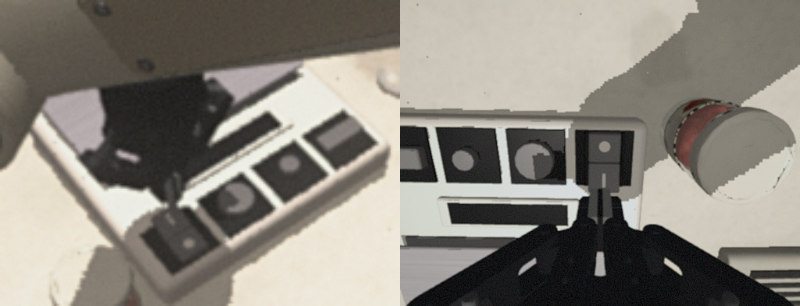

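The closed tips hang over the rocker's far half, with the light bar just ahead of them and the dot clear. Now pressing down.

Request:
servo_tool([
  [[0, 3, -18, 0, 0, 0, 1], [0, 1, -9, 0, 0, 0, 1], [0, 0, -2, 0, 0, 0, 1], [0, 0, -2, 0, 0, 0, 1], [0, 0, -2, 0, 0, 0, 1], [0, 0, -2, 0, 0, 0, 1], [0, 0, 0, 0, 0, 0, 1], [0, 0, 0, 0, 0, 0, 1]],
])

```text
time: 4.25
tool_pos: [0.5242, 0.1815, 0.2255]
tcp_rot: [3.141, 0.002, 3.124]
contact_force: [2.4, -2.2, 6.4]
grip_width: -0.0004
grip_force: 2.6
```

Request:
servo_tool([
  [[0, 0, -2, 0, 0, 0, 1], [0, 0, -1, 0, 0, 0, 1], [0, 0, 0, 0, 0, 0, 1], [0, 0, 0, 0, 0, 0, 1], [0, 0, 5, 0, 0, 0, 1], [0, 0, 15, 0, 0, 0, 1], [0, 0, 30, 0, 0, 0, 1], [0, 0, 30, 0, 0, 0, 1]],
])

```text
time: 5.25
tool_pos: [0.5234, 0.1814, 0.3024]
tcp_rot: [-3.141, -0.001, 3.123]
contact_force: [0.9, 1.2, -0.5]
grip_width: -0.0001
grip_force: 0.0
```

```bash
python3 - <<'E'
from h import *
s=sensors.sense();print(s["time"],s["tool_pos"],s["contact_force"])
a=cv2.cvtColor(read_camera("wrist"),cv2.COLOR_RGB2BGR)
cv2.imwrite("pics/w2.png",a)
E
```

```text
5.25 [0.52335098 0.18138659 0.30241618] [ 0.9085078   1.2230658  -0.49650287]
```

View pics/w2.png

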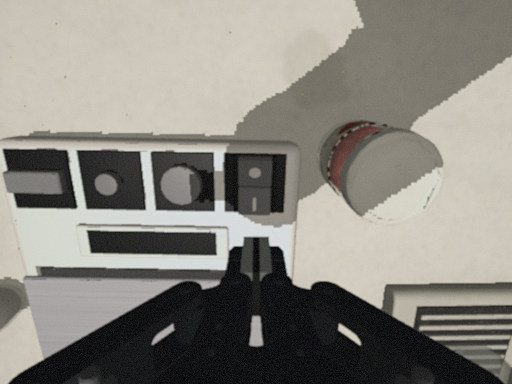

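The far half spans rows about 187–214 and the near half about 155–187. I'll check the tilt numerically.

```bash
python3 - <<'E'
from h import *
c=calibration("wrist");s=sensors.sense();T=wristT(s);im=cv2.imread("pics/w2.png");g=cv2.cvtColor(im,cv2.COLOR_BGR2GRAY)
print(g[148:220,246])
h=plane(c,255,187,.052,T);print("hinge",h.round(4))
ax=h+[0,0,0]
Ti=np.linalg.inv(T);f=192/np.tan(np.radians(c["vertical_fov"]/2))
def pr(p):
    q=Ti[:3,:3]@p+Ti[:3,3];return (c["cx"]-f*q[0]/q[2]).round(1),(c["cy"]+f*q[1]/q[2]).round(1)
print("on: near,far",pr(h+[-.0226,0,.008]),pr(h+[.024,0,0]))
print("off:",pr(h+[-.024,0,0]),pr(h+[.0226,0,.008]))
print("round",plane(c,181,185,.053,T),"small",plane(c,107,184,.053,T),"bar",plane(c,35,182,.053,T))
E
```

```text
[126 131 133 136 126  75  23  25  46  56  58  58  69  69  66  63  67  63
  66  65  66  67  66  65  65  66  71  73  70  69  65  69  67  69  66  67
  69  63  56  63  69  72  69  73  74  74  67  74  76  78  66  71  71  75
  74  78  72  70  70  72  76  71  72  70  74  73  96 128 144 178 214 220]
hinge [0.5139 0.1826 0.052 ]
on: near,far (np.float64(254.4), np.float64(161.2)) (np.float64(255.5), np.float64(214.9))
off: (np.float64(254.4), np.float64(157.3)) (np.float64(255.5), np.float64(217.0))
round [0.51090485 0.12387886 0.053     ] small [0.50903279 0.06537197 0.053     ] bar [0.50637735 0.00883929 0.053     ]
```

Measured edges (near 160, hinge 186, far 214) match the on state. The press also reached the end stop. Now moving above the bar key.

Request:
servo_tool([
  [[-4, -35, 0, 0, 0, 0, 1], [-4, -35, 0, 0, 0, 0, 1], [-4, -35, 0, 0, 0, 0, 1], [-4, -35, 0, 0, 0, 0, 1], [-4, -32, -14, 0, 0, 0, 1], [0, 0, -20, 0, 0, 0, 1], [0, 0, -18, 0, 0, 0, 1], [0, 0, 0, 0, 0, 0, 1]],
])

```text
time: 6.3
tool_pos: [0.503, 0.0092, 0.2485]
tcp_rot: [-3.141, -0.004, 3.123]
contact_force: [0.9, 0.3, 0.5]
grip_width: 0.0001
grip_force: 0.0
```

```bash
python3 - <<'E'
from h import *
s=sensors.sense();T=wristT(s);print(s["time"],s["tool_pos"],s["tcp_rot"])
a=[cv2.cvtColor(read_camera(n),cv2.COLOR_RGB2BGR) for n in("wrist","side")]
np.savez("w3.npz",T=T);cv2.imwrite("pics/raw3.png",a[0])
cv2.imwrite("pics/w3.png",np.hstack([cv2.resize(a[1][140:270,130:300],(400,306)),a[0][100:253,156:356].repeat(2,0).repeat(2,1)]))
E
```

```text
6.3 [0.50296597 0.00922444 0.24853852] [-3.14087564 -0.00352557  3.12296813]
```

View pics/w3.png

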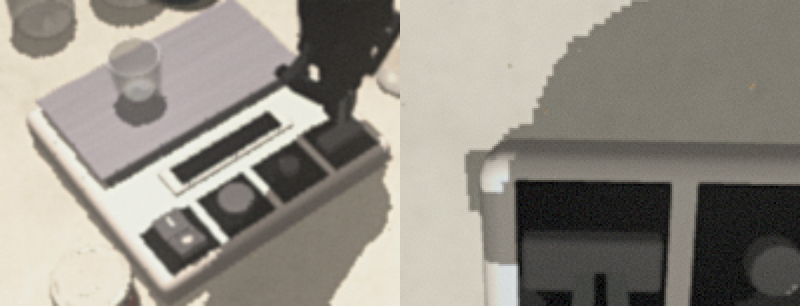

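The side view shows the rocker's near half raised, so it is on. The tips are over the bar key, whose centre works out to x≈0.503 from rows 218–246. Pressing.

Request:
servo_tool([
  [[0, 1, -14, 0, 0, 0, 1], [0, 0, -6, 0, 0, 0, 1], [0, 0, -3, 0, 0, 0, 1], [0, 0, -3, 0, 0, 0, 1], [0, 0, -2, 0, 0, 0, 1], [0, 0, -2, 0, 0, 0, 1], [0, 0, -1, 0, 0, 0, 1], [0, 0, 0, 0, 0, 0, 1]],
])

```text
time: 7.4
tool_pos: [0.5035, 0.0104, 0.2194]
tcp_rot: [-3.141, 0.0, 3.124]
contact_force: [-5.6, 1.2, 8.5]
grip_width: -0.0001
grip_force: 4.3
```

Tip at 46 mm with 8.5 N, so the bar key is on its stop. Lifting and moving to the large round key.

Request:
servo_tool([
  [[0, 0, -1, 0, 0, 0, 1], [0, 0, 0, 0, 0, 0, 1], [0, 0, 12, 0, 0, 0, 1], [0, 0, 30, 0, 0, 0, 1], [1, 30, 0, 0, 0, 0, 1], [1, 42, 0, 0, 0, 0, 1], [1, 42, -10, 0, 0, 0, 1], [0, 0, 0, 0, 0, 0, 1]],
])

```text
time: 8.4
tool_pos: [0.5068, 0.1266, 0.2492]
tcp_rot: [3.141, 0.0, 3.126]
contact_force: [-0.6, -0.5, -0.9]
grip_width: -0.0001
grip_force: 0.0
```

```bash
python3 - <<'E'
from h import *
s=sensors.sense();print(s["time"],s["tool_pos"],s["tcp_rot"],s["contact_force"])
a=[cv2.cvtColor(read_camera(n),cv2.COLOR_RGB2BGR) for n in("wrist","side")]
cv2.imwrite("pics/w4.png",np.hstack([cv2.resize(a[1][140:270,130:300],(400,306)),a[0][120:273,86:286].repeat(2,0).repeat(2,1)]))
E
```

```text
8.4 [0.50675382 0.1266422  0.24921807] [3.14140893e+00 1.03732308e-05 3.12637355e+00] [-0.61057069 -0.45926262 -0.89720218]
```

View pics/w4.png

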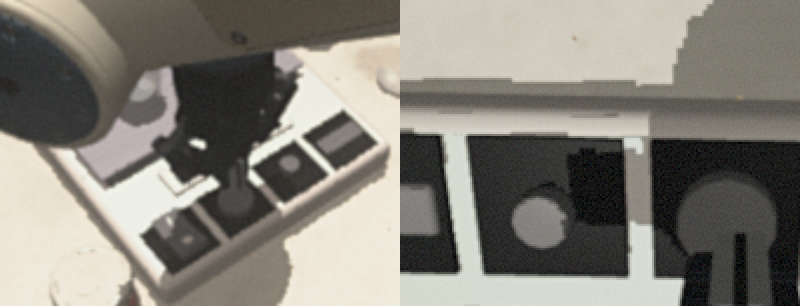

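The tips are over the round key, about 3–4 mm too far left (columns 740 against 727), so I'll shift −3 mm in y. Pressing and releasing.

Request:
servo_tool([
  [[0, -3, -14, 0, 0, 0, 1], [0, 0, -7, 0, 0, 0, 1], [0, 0, -3, 0, 0, 0, 1], [0, 0, -3, 0, 0, 0, 1], [0, 0, -2, 0, 0, 0, 1], [0, 0, -2, 0, 0, 0, 1], [0, 0, -1, 0, 0, 0, 1], [0, 0, 0, 0, 0, 0, 1]],
])

```text
time: 9.5
tool_pos: [0.5065, 0.121, 0.2202]
tcp_rot: [-3.141, 0.001, 3.124]
contact_force: [-9.8, -4.3, 21.8]
grip_width: -0.0002
grip_force: 10.9
```

Fully down (tip 46.8 mm, at the stop). Holding briefly, then lifting clear.

Request:
servo_tool([
  [[0, 0, 0, 0, 0, 0, 1], [0, 0, 10, 0, 0, 0, 1], [0, 0, 30, 0, 0, 0, 1], [0, 0, 40, 0, 0, 0, 1], [-15, -30, 40, 0, 0, 0, 1], [-15, -50, 20, 0, 0, 0, 1], [-15, -60, 0, 0, 0, 0, 1], [-10, -60, 0, 0, 0, 0, 1]],
])

```text
time: 10.5
tool_pos: [0.4511, -0.0797, 0.3582]
tcp_rot: [3.14, 0.003, 3.125]
contact_force: [1.0, -1.2, 0.3]
grip_width: -0.0
grip_force: 0.0
```

Request:
servo_tool([
  [[-10, -40, 0, 0, 0, 0, 1], [-10, -40, 0, 0, 0, 0, 1], [0, 0, 0, 0, 0, 0, 1], [0, 0, 0, 0, 0, 0, 1], [0, 0, 0, 0, 0, 0, 1], [0, 0, 0, 0, 0, 0, 1], [0, 0, 0, 0, 0, 0, 1], [0, 0, 0, 0, 0, 0, 1]],
])

```text
time: 11.5
tool_pos: [0.4317, -0.1584, 0.3577]
tcp_rot: [3.142, 0.0, 3.124]
contact_force: [-0.1, 0.1, -0.1]
grip_width: -0.0
grip_force: 0.0
```

```bash
python3 - <<'E'
from h import *
s=sensors.sense();print(s["time"],s["tool_pos"],s["contact_force"])
a=cv2.cvtColor(read_camera("side"),cv2.COLOR_RGB2BGR)
cv2.imwrite("pics/f.png",cv2.resize(a[130:275,130:320],None,fx=4,fy=4,interpolation=2))
E
```

```text
11.5 [ 0.43167855 -0.15836286  0.3576728 ] [-0.13769703  0.11186016 -0.13879609]
```

View pics/f.png

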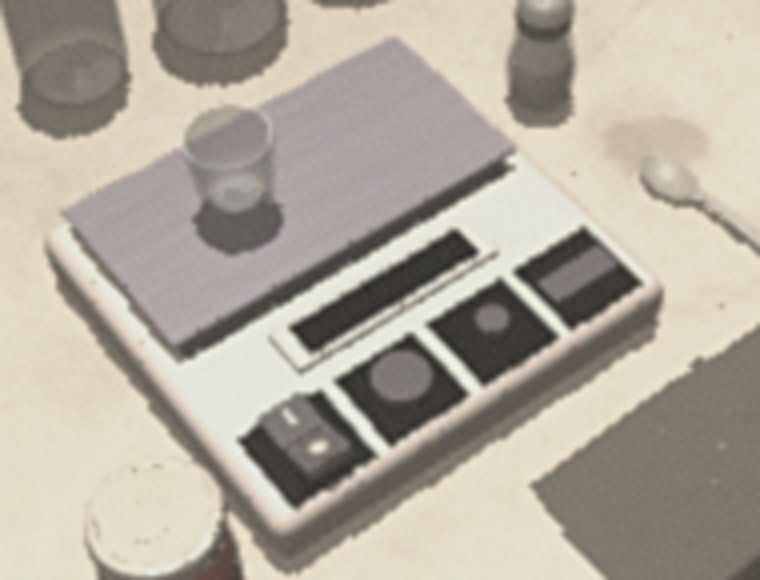

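The final view shows the rocker on (near half raised), the bar key lower, both round keys up, and the glass, jar, shaker and spoon unmoved.

```bash
python3 -c "
from station import order
print(order.sign_off())"
```

```text
the job is handed in; nothing more can be done
None
```

The job is handed in: rocker on, bar key in, and large round key pressed and released, in that order, with the small key unpressed and the glass, jar, shaker and spoon unmoved in the last picture; the sign-off gave no verdict.

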